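# Shut the degassing chamber and crack its bleed screw a quarter turn

### The job

Press the clear lid of the vacuum chamber down until it snaps fully shut past its catch. Then turn the brass thumbscrew on the lid clockwise until it seats, snug but not forced, and back it off a quarter turn from there. Finish still holding the thumbscrew between the fingers at that setting, a hand on the bleed for when the pump starts, and leave the jar, the carton and the spatula where they are.

Things in the scene. Friction and masses are not known exactly. Their poses are not given: they have to be found in the camera images.
- chamber: aluminium vacuum box, fixed on the table, 200 (x) by 220 (y) by 105 mm high, open at the top, a plaster mould inside; origin at the centre of its underside, z up. Its front (own -x) faces the robot within 0.35 rad. A gauge with a 60 mm dial is on its right wall (-y), a pump port on its left (+y), both below the rim
- lid (a joint): angle of the clear acrylic lid (220 x 220 x 12 mm, 0.7 kg), rad: 0 shut, grows as its front edge lifts; starts 0.5 to 1.0. Hinged along the chamber's far top edge; the front edge overhangs the front wall by 20 mm. Stiff hinge, 0.9 N m: stays where left. A sprung roller catch in the front wall resists below about 0.05 rad (some 8 N at the lip), then snaps the lid shut and keeps it
- lid_hinge (a point): middle of the lid's hinge axis, level with the lid's underside; the axis is parallel to the chamber's y; x 100 mm and z 108 mm in the chamber's frame
- lid_lip (a point): point on the lid's upper face at the middle of its front edge, 15 mm in from the edge, where to press: 205 mm from the hinge axis along the lid and 12 mm (the lid's thickness) above its underside
- thumbscrew: brass thumbscrew of the bleed valve in the middle of the lid, 105 mm from the hinge axis: flat ears 42 mm long (own x), 9 mm thick (own y), 22 mm high; origin on its axis under the ears, 35 mm above the lid's upper face. Below are a stem 9 mm across and a hexagonal valve body 27 mm across, 24 mm high. Turns about own z, does not rise. Nothing else stands on the lid
- screw_grip (a point): on the thumbscrew's axis at mid-height of the ears, 47 mm above the lid's upper face, 167 mm above the table when the lid is shut: where to grip, with the fingers closing across the 9 mm
- bleed_stem (a joint): angle of the thumbscrew from its seat, rad: 0 just seated (ears then along the chamber's y), grows anticlockwise from above (opening); starts 0.6 to 2.2, range to 6.28. Drag 0.05 N m; stays where left. At 0 it meets a nylon seat that gives about 0.02 rad per 0.1 N m: 0.2 to 0.4 N m is snug, over 1 N m (0.2 rad beyond 0) is forced
- jar: bystander: clear screw-top jar, 68 mm across, 105 mm high; origin at the centre of its underside
- carton: bystander: small cardboard carton 130 by 100 by 75 mm; origin at the centre of its underside
- spatula: bystander: wooden-handled spatula 190 mm long lying along its own x; origin on its underside

How it is judged:
On the way, in this order (a step that is already met when the one before it is completed fails the run):
1. the lid is pressed fully shut, past its catch (value of joint lid below 0.012 rad), for 0.2 s.
2. with the lid shut, the thumbscrew is turned in until it seats (value of joint bleed_stem below 0.03 rad and value of joint lid below 0.012 rad), for 0.2 s.
At the end, for the whole second after the job is handed in: the lid is fully shut (within 0.012 rad), the thumbscrew stands a quarter turn open from its seat (1.57 rad, give or take 0.3), at rest, and is still held by the fingers (more than 5 N, the fingers centred on it within 15 mm) (value of joint lid below 0.012 rad and value of joint bleed_stem between 1.27 and 1.87 rad and velocity of joint bleed_stem between -0.05 and 0.05 rad/s and contact force between the fingers and thumbscrew above 5 N and horizontal distance between the grasp point and screw_grip below 0.015 m); the arm keeps its last pose, push and grip.
It fails at once if the thumbscrew is forced into its seat (more than 0.2 rad beyond it, over 1 N m) (value of joint bleed_stem below -0.2 rad).
It fails at once if the jar is moved more than 30 mm (distance of jar from where it was at the start of the episode above 0.03 m).
It fails at once if the carton is moved more than 30 mm (distance of carton from where it was at the start of the episode above 0.03 m).
It fails at once if the spatula is moved more than 30 mm (distance of spatula from where it was at the start of the episode above 0.03 m).
It also fails if it takes over 64 s, if anything falls off the work surface, if the arm or the gripper's body presses on something with over 40 N, if the wrist force passes 120 N, or if a joint passes its speed limit or range.

### The arm

A 6-joint arm with a two-finger parallel gripper is mounted at the origin on the work surface. World frame = base frame: x ahead of the robot, y to its left, z up, the work surface at z = 0. Lengths are in m, angles in rad, forces in N, time in s.
With the tool pointing down it reaches from about 0.35 to 0.975 m from the base axis. Payload 4.9 kg.
Tool frame: the origin (TCP) lies midway between the tips of the shut fingers; the grasp point (between the pads) lies manip.grip_depth behind it (manip.grip_depth is the distance from the TCP to the grasp point, in m); z points along the fingers, x is the direction in which the jaws open and shut, and the axes are right-handed (so a half turn about z gives the same grasp; the last joint's range is limited). The gripper opens to 85 mm and grips with 20 to 120 N. Pads are 22 mm wide; open, the fingers measure 114 mm over their backs; the gripper's body (76 mm by 85 mm) begins 54 mm behind the grasp point. The pads swing forward as they close: fully open they stand 13 mm farther back than shut.
Start: joints at [1.027, 0.053, 1.613, -0, 1.476, -0.119], TCP at [0.258, 0.569, 0.231] pointing down, gripper open.
Joint ranges: [-3.01, 3.01], [-1.01, 2.22], [0.06, 2.58], [-1.02, 4.17], [0.09, 2.62], [-3.14, 3.14]. Speed limits (rad/s): [2.57, 2.57, 3.14, 3.14, 3.14, 3.14].

### API

Orientations are given as a unit quaternion [w, x, y, z].
In Python, from plant import state, grab_frame, ticket, manip gives the robot as it stands.
- The arm moves only by the tool carry_out, never from a script. Its argument "moves" is a list that holds one entry, the list of rows, each a list of 7 numbers: the turn, a rotation vector about the tool's x, y, z each as a share of 5 degrees, from -1 to 1, then the shift along the tool's x, y, z each as a share of 0.04 m, from -1 to 1, then the gripper command: -1 is shut, 1 is fully open, values between are in proportion. A call has 1 to 8 rows; each row shifts and turns the commanded pose from where the row before left it, along the tool's axes as they then stand; what a row does not reach is not made up. A row lasts 1/12 s, in which the tool goes at most 41.7 mm and 7.16 degrees, less where a joint would pass 70% of its speed; a pose out of reach is approached as far as the arm can. A call with a number of a shift or a turn outside -1 to 1 is refused whole. A call with a gripper value outside its range is refused whole. The fingers move at their own pace and stop on an object; the grip force is fixed at half the most. Time passes only in rows, so rows that do not move let the fingers close. It gives the time, the measured TCP pose, the force and the opening at its end, in the units of the state.
- state(): the state, without advancing time (a new reading comes with each control period).
- grab_frame(name): name is "scene" or "side" or "wrist"; returns a dict with "frame" (480x640x3 uint8, red, green, blue), "z_map" (480x640 float32, m along the optical axis (not along the pixel's ray), 0 where there is no reading), "K" (3x3 intrinsics, pixels), "world_from_camera" (4x4, takes a point from camera to world coordinates); the wrist camera has in their place "hand_eye" (4x4, takes a point from camera to tool coordinates, whose origin is the TCP and whose axes are the tool frame's). Camera axes: x right, y down, z forward; pixel columns grow to the right and rows downward; lengths in m; the calibration is good to about 2 mm. A picture is of the moment at which its call begins: read the wrist's pose just before it.
- ticket.job_done(): hands the job in, once; it reports no verdict.
The state is a dict: "time": time; "joint_pos": joint angles; "joint_vel": joint speeds; "joint_efforts": joint torques, N m; "tool_pos": TCP position; "tool_rot": TCP orientation; "contact_force": force on the tool from outside, world axes, zero at the start; "ft_torque": the same for the moment, N m; "gripper_width": opening from 0.0 (shut) to 1.0 (fully open).
Only numpy, scipy, OpenCV 4.12 (cv2) and the standard library are available. Lean on these libraries where they do the work, as an engineer would, in place of code of your own. Each camera call takes 0.05 s, during which the arm holds its last target.

## Working session

There is one attempt and no reset: what is moved stays moved. The work goes in short steps, Python scripts to look and compute and a tool call to move; the robot and the scene stay as the last step left them, time stands still between calls to the robot, and variables do not carry over. Pictures are saved under pics/ and viewed, and the job is handed in when it is done.

Besides the shell and the picture viewer there is one more tool, called after "Call:" as name(argument=value, ...), one argument or row to a line, values as JSON. carry_out: Moves the arm, as the interface text tells. Shift numbers are shares of 0.04 m and turn numbers shares of 5 degrees, none past 1 either way. Its arguments: {"type":"object","properties":{"moves":{"type":"array"}},"required":["moves"]}

```bash
ls; mkdir -p pics; python3 - <<'E'
from plant import state, grab_frame, ticket, manip
import cv2, numpy as np, pickle
print(state()); print({k:getattr(manip,k) for k in dir(manip) if k[0]!='_'})
for n in ("scene","side","wrist"):
    d=grab_frame(n); cv2.imwrite(f"pics/{n}0.png",d["frame"][...,::-1]); pickle.dump(d,open(f"{n}0.pkl","wb"))
E
```

```text
pics
{'time': 0.0, 'joint_pos': array([ 1.02698137e+00,  5.33649507e-02,  1.61429196e+00,  8.12623036e-06,
        1.47598478e+00, -1.19005197e-01]), 'joint_vel': array([-0.0005942 ,  0.0011898 , -0.00159711, -0.00054968,  0.00143067,
       -0.00058274]), 'joint_efforts': array([-7.11772336e-04, -3.93674898e+01, -3.70174992e+01, -2.16564149e-04,
        7.06241568e-03,  1.18160193e-05]), 'tool_pos': array([0.25727077, 0.5689156 , 0.23005921]), 'tool_rot': array([ 4.45671268e-04,  8.40281703e-01,  5.42149065e-01, -9.22514425e-04]), 'contact_force': array([ 0.34771393, -0.1022952 , -0.43335934]), 'ft_torque': array([-0.05305702,  0.04735078,  0.01778589]), 'gripper_width': 0.9986888838306256}
{'IKError': <class 'plant.IKError'>, 'grip_depth': 0.0187}
```

View pics/scene0.png

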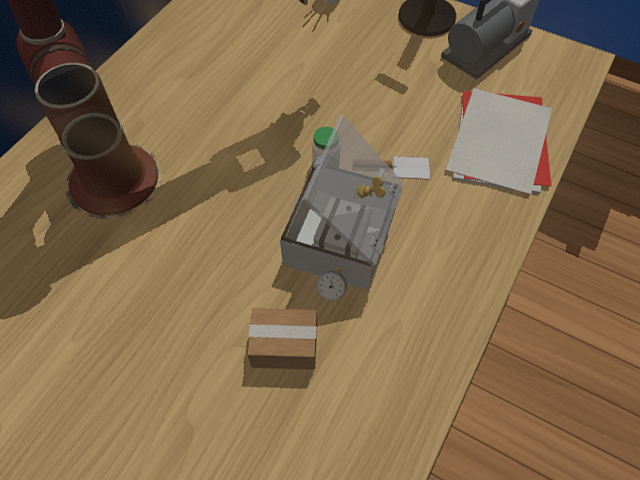

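View pics/side0.png

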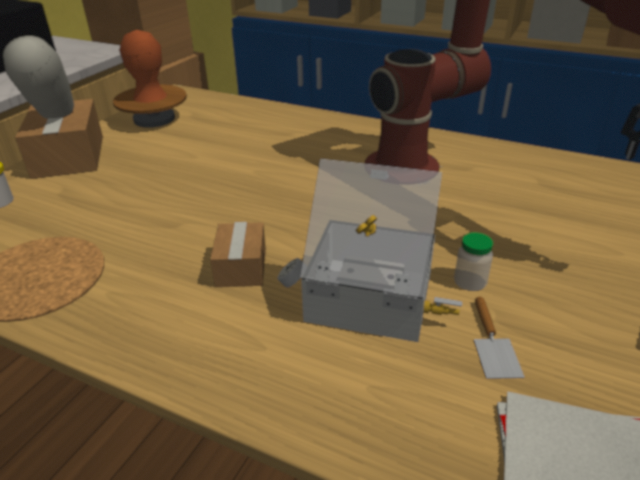

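```bash
python3 - <<'E'
import pickle
for n in ("scene","side","wrist"):
    d=pickle.load(open(f"{n}0.pkl","rb")); print(n,d["K"].round(1).tolist()); print(d.get("world_from_camera",d.get("hand_eye")).round(3))
E
```

```text
scene [[586.6, 0.0, 323.3], [0.0, 586.6, 246.1], [0.0, 0.0, 1.0]]
[[ 0.871  0.421 -0.253  0.881]
 [ 0.491 -0.746  0.449 -0.518]
 [ 0.    -0.515 -0.857  1.148]
 [ 0.     0.     0.     1.   ]]
side [[541.5, 0.0, 322.0], [0.0, 541.5, 235.8], [0.0, 0.0, 1.0]]
[[-0.433  0.522 -0.735  1.345]
 [ 0.901  0.239 -0.362  0.404]
 [-0.013 -0.819 -0.574  0.731]
 [ 0.     0.     0.     1.   ]]
wrist [[344.0, 0.0, 318.4], [0.0, 344.0, 242.6], [0.0, 0.0, 1.0]]
[[ 1.    -0.001 -0.001  0.001]
 [ 0.001  0.952  0.307 -0.077]
 [ 0.001 -0.307  0.952 -0.143]
 [ 0.     0.     0.     1.   ]]
```

```bash
python3 - <<'E'
import cv2
a=cv2.imread("pics/scene0.png")[90:310,260:440]; cv2.imwrite("pics/sc_c.png",cv2.resize(a,None,fx=2.7,fy=2.7,interpolation=cv2.INTER_CUBIC)) if 0 else cv2.imwrite("pics/sc_c.png",cv2.resize(a[:150*1+70],(540,600) if 0 else (490,600),interpolation=cv2.INTER_CUBIC))
b=cv2.imread("pics/side0.png")[150:350,270:470]; cv2.imwrite("pics/si_c.png",cv2.resize(b,(600,600),interpolation=cv2.INTER_CUBIC))
E
```

```text
(no output)
```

View pics/sc_c.png

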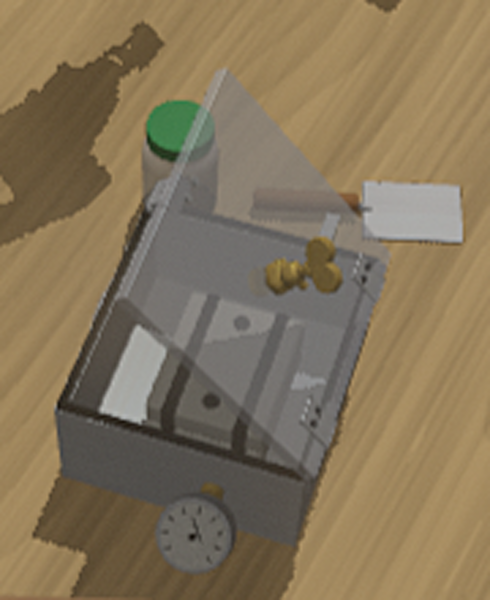

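View pics/si_c.png

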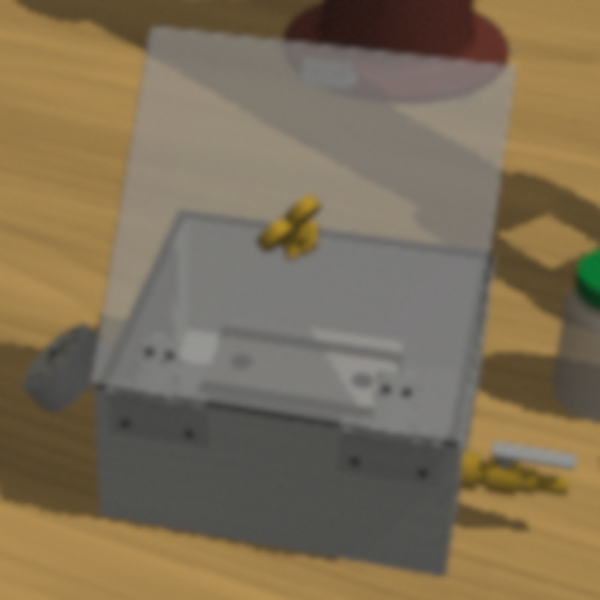

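```bash
cat > geo.py <<'E'
import numpy as np, pickle
from scipy.spatial.transform import Rotation as R
def ch2w(p,q): # q=x,y,yaw
    c,s=np.cos(q[2]),np.sin(q[2]); p=np.asarray(p,float)
    return np.stack([q[0]+c*p[...,0]-s*p[...,1], q[1]+s*p[...,0]+c*p[...,1], p[...,2]],-1)
def lid2ch(d,y,h,th): # d from hinge, y, h above underside
    d,y,h=map(np.asarray,(d,y,h))
    return np.stack([0.1-d*np.cos(th)+h*np.sin(th)*1.0, y+0*d, 0.108+d*np.sin(th)+h*np.cos(th)],-1)
def proj(P,D):
    T=np.linalg.inv(D["world_from_camera"]); p=P@T[:3,:3].T+T[:3,3]
    u=p@D["K"].T; return u[...,:2]/u[...,2:]
def load(n): return pickle.load(open(n+".pkl","rb"))
E
cat > fit.py <<'E'
from geo import *
from scipy.optimize import least_squares
import cv2
S,D=load("scene0"),load("side0")
obs=[(S,'c',(-.1,-.11,.105),(282.8,238.8)),(S,'c',(-.1,-.11,0),(282.8,265.6)),(S,'c',(.1,-.11,0),(369.1,289.4)),
(S,'l',(.22,.11,.012),(341.5,115.7)),(S,'l',(.22,-.11,.012),(304.5,199.5)),
(D,'c',(.1,-.11,0),(303.3,321)),(D,'c',(.1,.11,0),(418.3,341)),(D,'c',(-.1,-.11,.105),(330.7,221)),(D,'c',(-.1,.11,.105),(434,235)),
(D,'l',(.22,-.11,.012),(320,159.3)),(D,'l',(.22,.11,.012),(442.3,172.3))]
def pts(q):
    return [(d,ch2w(np.array(p) if k=='c' else lid2ch(*p,q[3]),q)) for d,k,p,_ in obs]
f=lambda q: np.concatenate([proj(P,d)-np.array(o[3]) for (d,P),o in zip(pts(q),obs)])
r=least_squares(f,[.75,0,0,.8],loss='soft_l1')
print(r.x, f(r.x).reshape(-1,2).round(1).tolist())
np.save("q.npy",r.x)
E
python3 fit.py
```

```text
[0.56511416 0.12469886 0.188865   0.81795294] [[-2.4, 1.1], [0.5, -1.1], [-0.1, 0.5], [-0.3, -1.4], [-0.0, -0.4], [-0.1, 0.9], [0.2, 1.5], [-2.1, -0.6], [0.6, -0.3], [0.1, -0.1], [-0.3, 0.3]]
```

```bash
cat > plan.py <<'E'
from geo import *
from plant import state
def press(th,d=.195):
    q=np.load("q.npy"); return ch2w(lid2ch(d,0.,.012+.011*np.sin(th),th),q)
def go(targets,yaws,s=None):
    s=s or state(); w=s["tool_rot"]; p=s["tool_pos"]; r=R.from_quat([w[1],w[2],w[3],w[0]])
    print("t",round(s["time"],2),"pos",p.round(4),"yaw",np.arctan2(*r.as_matrix()[1::-1,0]).round(3),"z",r.as_matrix()[:,2].round(3),"F",s["contact_force"].round(1),"T",s["ft_torque"].round(2),"j6",s["joint_pos"][5].round(2),"w",round(s["gripper_width"],3))
    for P,y in zip(targets,yaws):
        P=np.asarray(P,float)
        t=R.from_euler('z',y)*R.from_matrix(np.diag([1.,-1,-1]))
        print("turn",((r.inv()*t).as_rotvec()/np.radians(5)).round(2).tolist(),"shift(in new frame)",(t.inv().apply(P-p)/.04).round(2).tolist())
        r,p=t,P
E
python3 - <<'E'
from plan import *
q=np.load("q.npy")
for th in (q[3],.6,.4,.2,.1,0): print(th,press(th).round(4))
A=press(q[3]); y=1.146
go([[.257,.569,.34],A+[0,0,.06],A+[0,0,.01],press(.6),press(.4),press(.2),press(.1),press(0)],[y]*8)
E
```

```text
0.8179529424573803 [0.5467 0.1212 0.264 ]
0.6 [0.5154 0.1152 0.2331]
0.4 [0.4932 0.1109 0.1989]
0.2 [0.4784 0.1081 0.1606]
0.1 [0.474  0.1073 0.1405]
0 [0.4718 0.1069 0.12  ]
t 0.15 pos [0.2573 0.569  0.2303] yaw 1.146 z [-0.001 -0.001 -1.   ] F [ 0.6  1.3 -0.2] T [-0.    0.03 -0.01] j6 -0.12 w 0.996
turn [-0.0, 0.02, -0.0] shift(in new frame) [-0.0, -0.01, -2.74]
turn [0.0, 0.0, 0.0] shift(in new frame) [-7.22, 11.21, 0.4]
turn [0.0, 0.0, 0.0] shift(in new frame) [0.0, 0.0, 1.25]
turn [0.0, 0.0, 0.0] shift(in new frame) [-0.46, -0.65, 1.02]
turn [0.0, 0.0, 0.0] shift(in new frame) [-0.33, -0.46, 0.86]
turn [0.0, 0.0, 0.0] shift(in new frame) [-0.22, -0.31, 0.96]
turn [0.0, 0.0, 0.0] shift(in new frame) [-0.06, -0.09, 0.5]
turn [0.0, 0.0, 0.0] shift(in new frame) [-0.03, -0.05, 0.51]
```

Call:
carry_out(
  moves=[
    [[0,0,0,0,0,-0.7,-1],[0,0,0,0,0,-0.7,-1],[0,0,0,0,0,-0.7,-1],[0,0,0,0,0,-0.64,-1],[0,0,0,-0.45,0.7,0,-1],[0,0,0,-0.45,0.7,0,-1],[0,0,0,-0.45,0.7,0,-1],[0,0,0,-0.45,0.7,0,-1]],
  ],
)

```text
time: 0.82
tool_pos: [0.3303, 0.4565, 0.3407]
tool_rot: [0.0, 0.84, 0.543, -0.0]
contact_force: [0.4, 0.2, -0.4]
gripper_width: 0.001
```

Call:
carry_out(
  moves=[
    [[0,0,0,-0.45,0.7,0,-1],[0,0,0,-0.45,0.7,0,-1],[0,0,0,-0.45,0.7,0,-1],[0,0,0,-0.45,0.7,0,-1],[0,0,0,-0.45,0.7,0,-1],[0,0,0,-0.45,0.7,0,-1],[0,0,0,-0.45,0.7,0,-1],[0,0,0,-0.45,0.7,0,-1]],
  ],
)

```text
time: 1.48
tool_pos: [0.4751, 0.2326, 0.3406]
tool_rot: [-0.0, 0.84, 0.542, -0.0]
contact_force: [-0.1, 0.2, -0.2]
gripper_width: -0.002
```

```bash
python3 - <<'E'
from plan import *
from plant import grab_frame
import cv2
q=np.load("q.npy");A=press(q[3]); y=1.146
go([A+[0,0,.06],A+[0,0,.01]],[y]*2)
cv2.imwrite("pics/scene1.png",grab_frame("scene")["frame"][60:320,180:500,::-1]);cv2.imwrite("pics/side1.png",grab_frame("side")["frame"][...,::-1])
E
```

```text
t 1.48 pos [0.4751 0.2326 0.3406] yaw 1.146 z [-0. -0. -1.] F [-0.1  0.2 -0.2] T [0.01 0.03 0.03] j6 -0.83 w -0.002
turn [-0.0, 0.0, 0.0] shift(in new frame) [-1.8, 2.78, 0.42]
turn [0.0, 0.0, 0.0] shift(in new frame) [0.0, 0.0, 1.25]
```

View pics/side1.png

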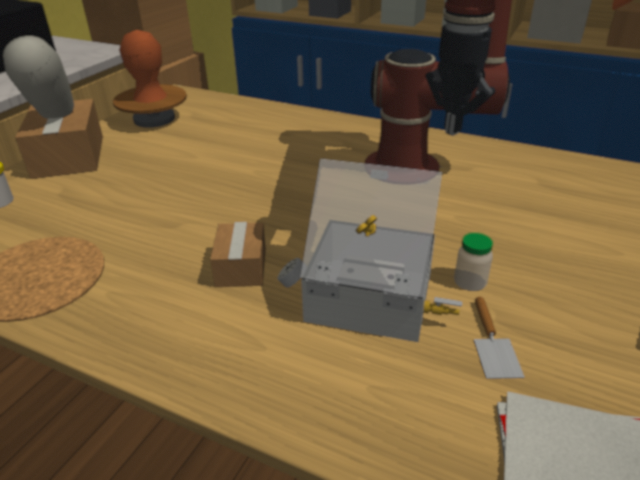

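The shut gripper's tips are at about (455,130) in the side view. The lid is still open, with its front edge from (320,160) to (441,172).

Call:
carry_out(
  moves=[
    [[0,0,0,-0.45,0.7,0.1,-1],[0,0,0,-0.45,0.7,0.1,-1],[0,0,0,-0.45,0.7,0.1,-1],[0,0,0,-0.45,0.68,0.1,-1],[0,0,0,0,0,0.6,-1],[0,0,0,0,0,0.5,-1],[0,0,0,0,0,0,-1]],
  ],
)

```text
time: 2.17
tool_pos: [0.5441, 0.1226, 0.2753]
tool_rot: [-0.002, 0.84, 0.542, -0.004]
contact_force: [-0.8, 1.0, -1.1]
gripper_width: -0.004
```

```bash
python3 - <<'E'
from plan import *
from plant import grab_frame
import cv2
q=np.load("q.npy"); y=1.146
go([press(t) for t in (q[3],.6,.4,.2,.1,0)],[y]*6)
a=grab_frame("scene")["frame"][60:320,180:500,::-1];b=grab_frame("side")["frame"][90:350,250:570,::-1]
cv2.imwrite("pics/two2.png",cv2.resize(np.vstack([a,b]),None,fx=1.15,fy=1.15))
E
```

```text
t 2.17 pos [0.5441 0.1226 0.2753] yaw 1.145 z [-0.009 -0.    -1.   ] F [-0.8  1.  -1.1] T [ 0.01 -0.02  0.04] j6 -1.06 w -0.004
turn [-0.09, 0.05, -0.01] shift(in new frame) [-0.0, 0.08, 0.28]
turn [0.0, 0.0, 0.0] shift(in new frame) [-0.46, -0.65, 0.77]
turn [0.0, 0.0, 0.0] shift(in new frame) [-0.33, -0.46, 0.86]
turn [0.0, 0.0, 0.0] shift(in new frame) [-0.22, -0.31, 0.96]
turn [0.0, 0.0, 0.0] shift(in new frame) [-0.06, -0.09, 0.5]
turn [0.0, 0.0, 0.0] shift(in new frame) [-0.03, -0.05, 0.51]
```

View pics/two2.png

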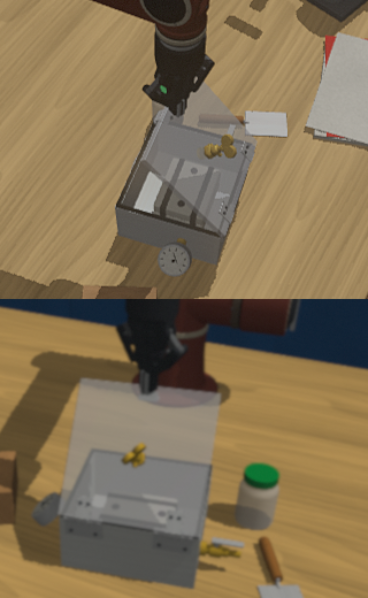

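The tips sit on the upper face near the middle of the lid's front edge, about (175,110) in the top half of the picture. Next I follow the arc down slowly.

Call:
carry_out(
  moves=[
    [[0,0,0,0,0.08,0.28,-1],[0,0,0,-0.15,-0.22,0.26,-1],[0,0,0,-0.15,-0.22,0.26,-1],[0,0,0,-0.16,-0.21,0.25,-1],[0,0,0,-0.16,-0.23,0.43,-1],[0,0,0,-0.17,-0.23,0.43,-1],[0,0,0,0,0,0,-1]],
  ],
)

```text
time: 2.85
tool_pos: [0.4933, 0.1112, 0.2019]
tool_rot: [-0.001, 0.84, 0.543, -0.002]
contact_force: [0.4, -0.2, -1.0]
gripper_width: -0.0
```

```bash
python3 - <<'E'
from plan import *
from plant import grab_frame
import cv2
q=np.load("q.npy"); y=1.146
go([press(t) for t in (.4,.2,.1,0)],[y]*6)
a=grab_frame("scene")["frame"][60:320,180:500,::-1];b=grab_frame("side")["frame"][90:350,250:570,::-1]
cv2.imwrite("pics/two3.png",cv2.resize(np.vstack([a,b]),None,fx=1.15,fy=1.15))
E
```

```text
t 2.85 pos [0.4933 0.1112 0.2019] yaw 1.147 z [-0.004 -0.    -1.   ] F [ 0.4 -0.2 -1. ] T [-0.   -0.01  0.04] j6 -1.07 w -0.0
turn [-0.04, 0.02, 0.01] shift(in new frame) [-0.01, -0.0, 0.08]
turn [0.0, 0.0, 0.0] shift(in new frame) [-0.22, -0.31, 0.96]
turn [0.0, 0.0, 0.0] shift(in new frame) [-0.06, -0.09, 0.5]
turn [0.0, 0.0, 0.0] shift(in new frame) [-0.03, -0.05, 0.51]
```

View pics/two3.png

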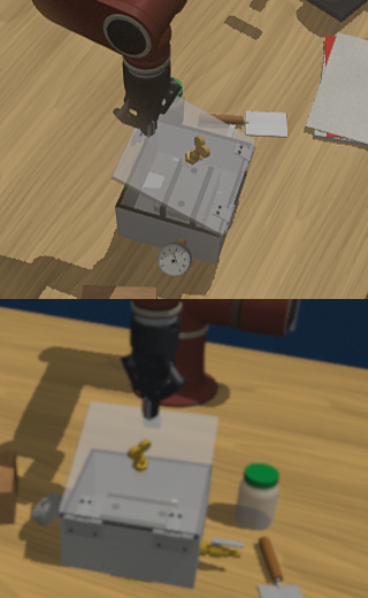

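The lid is following the fingers and is about half shut. Next I press on down to z of about 0.115.

Call:
carry_out(
  moves=[
    [[0,0,0,-0.11,-0.15,0.5,-1],[0,0,0,-0.11,-0.16,0.5,-1],[0,0,0,-0.06,-0.09,0.5,-1],[0,0,0,-0.03,-0.05,0.3,-1],[0,0,0,0,0,0.2,-1],[0,0,0,0,0,0.15,-1],[0,0,0,0,0,0,-1],[0,0,0,0,0,0,-1]],
  ],
)

```text
time: 3.62
tool_pos: [0.4755, 0.1072, 0.1199]
tool_rot: [0.0, 0.84, 0.542, 0.001]
contact_force: [-1.4, -0.1, 2.4]
gripper_width: -0.001
```

```bash
python3 - <<'E'
from plan import *
from plant import grab_frame
import cv2
y=1.146
go([press(0)],[y])
a=grab_frame("scene")["frame"][60:320,180:500,::-1];b=grab_frame("side")["frame"][90:350,250:570,::-1]
cv2.imwrite("pics/two4.png",cv2.resize(np.vstack([a,b]),None,fx=1.15,fy=1.15))
E
```

```text
t 3.62 pos [0.4755 0.1072 0.1199] yaw 1.146 z [ 0.002  0.    -1.   ] F [-1.4 -0.1  2.4] T [-0.02  0.25 -0.03] j6 -1.08 w -0.001
turn [0.02, -0.01, 0.0] shift(in new frame) [-0.05, -0.08, -0.0]
```

View pics/two4.png

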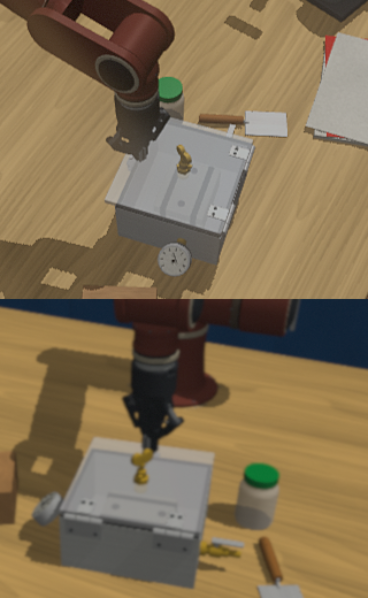

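The lid looks down, at z of about 0.12. I'll push a little further to check that it is past the catch.

Call:
carry_out(
  moves=[
    [[0,0,0,0,0,0.1,-1],[0,0,0,0,0,0.1,-1],[0,0,0,0,0,0,-1],[0,0,0,0,0,0,-1]],
  ],
)

```text
time: 4.05
tool_pos: [0.4757, 0.1073, 0.1195]
tool_rot: [0.0, 0.84, 0.542, -0.0]
contact_force: [-24.8, -2.0, 44.4]
gripper_width: 0.003
```

A hard stop at z=0.1195 under 44 N, so the lid is shut. Now I lift off and go over the screw.

Call:
carry_out(
  moves=[
    [[0,0,0,0,0,-0.5,-1],[0,0,0,0,0,-0.7,-1],[0,0,0,0,0,-0.7,-1],[0,0,0,0,0,-0.7,1],[0,0,0,0,0,-0.7,1],[0,0,0,0,0,0,1]],
  ],
)

```text
time: 4.55
tool_pos: [0.4778, 0.1074, 0.25]
tool_rot: [0.003, 0.84, 0.542, 0.006]
contact_force: [1.1, -0.5, 0.7]
gripper_width: 0.421
```

```bash
python3 - <<'E'
from plan import *
from plant import grab_frame
import cv2
go([],[])
s=state(); d=grab_frame("wrist"); d["s"]=s; pickle.dump(d,open("wrist5.pkl","wb")); cv2.imwrite("pics/wrist5.png",d["frame"][...,::-1])
d=grab_frame("scene"); pickle.dump(d,open("scene5.pkl","wb"));a=d["frame"][90:310,260:440,::-1]
cv2.imwrite("pics/scene5.png",cv2.resize(a,(490,600),interpolation=cv2.INTER_CUBIC))
d=grab_frame("side"); pickle.dump(d,open("side5.pkl","wb"))
E
```

```text
t 4.55 pos [0.4778 0.1074 0.25  ] yaw 1.146 z [ 0.013  0.001 -1.   ] F [ 1.1 -0.5  0.7] T [-0.04  0.   -0.  ] j6 -1.08 w 0.421
```

View pics/wrist5.png

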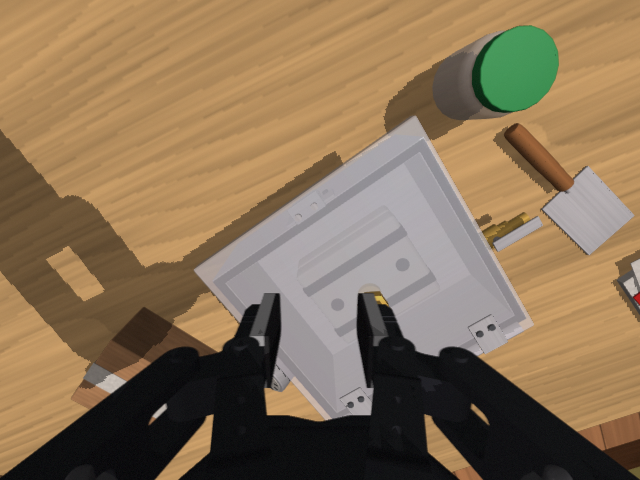

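View pics/scene5.png

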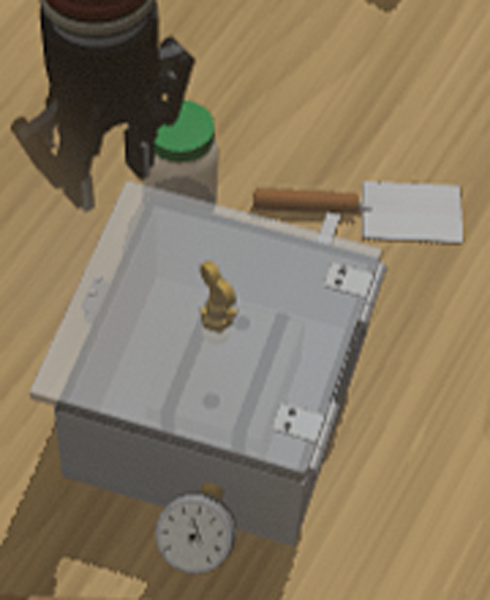

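The lid is flush. In the scene crop the ears are seen nearly end on at (207,270) to (225,290). I'll get the ear direction from the brass pixels and depth.

```bash
cat > ears.py <<'E'
from geo import *
import cv2,sys
def cloud(d,T):
    hsv=cv2.cvtColor(d["frame"],cv2.COLOR_RGB2HSV); z=d["z_map"]
    m=(hsv[...,0]>12)&(hsv[...,0]<32)&(hsv[...,1]>110)&(z>0)
    v,u=np.nonzero(m); zz=z[v,u]; p=np.c_[u,v,np.ones(len(u))]@np.linalg.inv(d["K"]).T*zz[:,None]
    return p@T[:3,:3].T+T[:3,3]
def run(names):
    q=np.load("q.npy"); g=ch2w([-.005,0,.167],q); print("model grip",g.round(4))
    for n in names:
        d=load(n)
        if "hand_eye" in d:
            w=d["s"]["tool_rot"];T=np.eye(4);T[:3,:3]=R.from_quat([w[1],w[2],w[3],w[0]]).as_matrix();T[:3,3]=d["s"]["tool_pos"];T=T@d["hand_eye"]
        else: T=d["world_from_camera"]
        P=cloud(d,T); P=P[np.linalg.norm(P[:,:2]-g[:2],axis=1)<.04]
        P=P[(P[:,2]>.155)&(P[:,2]<.19)]
        if len(P)<5: print(n,len(P)); continue
        c=P[:,:2].mean(0); u,s,vt=np.linalg.svd(P[:,:2]-c); a=np.arctan2(vt[0,1],vt[0,0])
        e=(P[:,:2]-g[:2])@vt[0]; f=(P[:,:2]-g[:2])@vt[1]
        print(n,len(P),"mean",c.round(4),"ear ang",a.round(3),"b",((a-q[2]-np.pi/2)%np.pi).round(3),"ext",e.min().round(4),e.max().round(4),f.min().round(4),f.max().round(4),"zmax",P[:,2].max().round(4))
run(sys.argv[1:])
E
python3 ears.py scene5 side5 wrist5
```

```text
model grip [0.5602 0.1238 0.167 ]
scene5 69 mean [0.5589 0.1211] ear ang -0.514 b 0.868 ext -0.0184 0.0205 -0.0024 0.0068 zmax 0.1805
side5 164 mean [0.5632 0.1245] ear ang -0.539 b 0.843 ext -0.0163 0.0209 -0.0031 0.0056 zmax 0.1782
wrist5 0
```

```bash
python3 - <<'E'
from plan import *
go([[.5602,.1238,.25],[.5602,.1238,.148]],[1.044]*2)
E
```

```text
t 4.7 pos [0.4745 0.1071 0.2425] yaw 1.146 z [ 0.001  0.    -1.   ] F [ 0.5 -0.1 -0.8] T [ 0.02  0.02 -0.01] j6 -1.08 w 0.675
turn [0.01, -0.01, 1.17] shift(in new frame) [1.44, 1.64, -0.19]
turn [0.0, 0.0, 0.0] shift(in new frame) [0.0, 0.0, 2.55]
```

Call:
carry_out(
  moves=[
    [[0,0,0.6,0,0,-0.19,1],[0,0,0.57,0,0,0,1],[0,0,0,0.48,0.55,0,1],[0,0,0,0.48,0.55,0,1],[0,0,0,0.48,0.54,0,1],[0,0,0,0,0,0,1],[0,0,0,0,0,0,1]],
  ],
)

```text
time: 5.28
tool_pos: [0.5595, 0.1238, 0.2471]
tool_rot: [-0.001, 0.867, 0.499, -0.002]
contact_force: [-0.0, -0.2, -1.0]
gripper_width: 1.003
```

```bash
python3 - <<'E'
from plan import *
from plant import grab_frame
import cv2
go([[.5602,.1238,.148]],[1.044])
s=state(); d=grab_frame("wrist"); d["s"]=s; pickle.dump(d,open("wrist6.pkl","wb")); cv2.imwrite("pics/wrist6.png",d["frame"][...,::-1])
E
python3 ears.py wrist6
```

```text
t 5.28 pos [0.5595 0.1238 0.2471] yaw 1.044 z [-0.005 -0.    -1.   ] F [-0.  -0.2 -1. ] T [ 0.05 -0.03  0.04] j6 -0.96 w 1.003
turn [-0.05, 0.03, -0.0] shift(in new frame) [0.01, 0.01, 2.48]
model grip [0.5602 0.1238 0.167 ]
wrist6 812 mean [0.5576 0.1258] ear ang -0.541 b 0.841 ext -0.021 0.0188 -0.0056 0.0067 zmax 0.1796
```

View pics/wrist6.png

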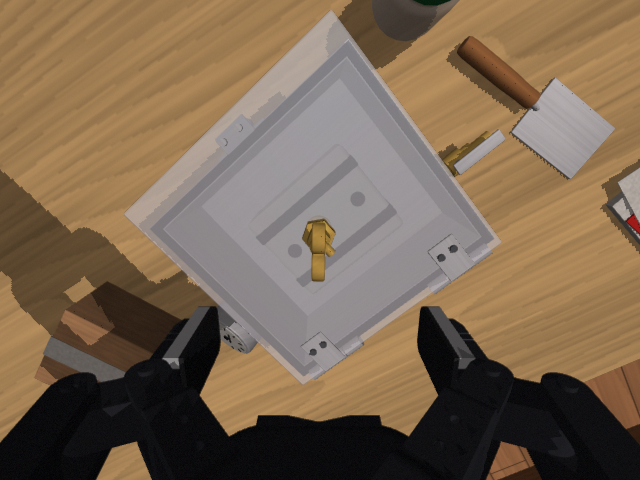

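The screw is centred between the open fingers at (319,250), with its ears along the image vertical. Descend and grip.

Call:
carry_out(
  moves=[
    [[0,0,0,0,0,0.6,1],[0,0,0,0,0,0.6,1],[0,0,0,0,0,0.6,1],[0,0,0,0,0,0.4,1],[0,0,0,0,0,0.25,1],[0,0,0,0,0,0,1]],
  ],
)

```text
time: 5.83
tool_pos: [0.5572, 0.1235, 0.1489]
tool_rot: [-0.001, 0.867, 0.499, -0.003]
contact_force: [-0.3, 0.7, 0.4]
gripper_width: 0.997
```

Call:
carry_out(
  moves=[
    [[0,0,0,0,0,0,-1],[0,0,0,0,0,0,-1],[0,0,0,0,0,0,-1],[0,0,0,0,0,0,-1],[0,0,0,0,0,0,-1],[0,0,0,0,0,0,-1],[0,0,0,0,0,0,-1],[0,0,0,0,0,0,-1]],
  ],
)

```text
time: 6.5
tool_pos: [0.5599, 0.1232, 0.1529]
tool_rot: [0.001, 0.867, 0.499, -0.001]
contact_force: [-3.4, -3.9, 4.1]
gripper_width: 0.097
```

```bash
cat > look.py <<'E'
from plan import *
from plant import grab_frame
import cv2,sys
n=sys.argv[1]
go([],[])
s=state(); d=grab_frame("wrist"); d["s"]=s; pickle.dump(d,open(f"wrist{n}.pkl","wb")); 
b=grab_frame("side"); pickle.dump(b,open(f"side{n}.pkl","wb"))
c=grab_frame("scene"); pickle.dump(c,open(f"scene{n}.pkl","wb"))
cv2.imwrite(f"pics/look{n}.png",np.hstack([cv2.resize(d["frame"],(400,300)),cv2.resize(b["frame"][150:350,270:537],(400,300))])[...,::-1])
E
python3 look.py 7; python3 ears.py wrist7 side7 scene7
```

```text
t 6.5 pos [0.5599 0.1232 0.1529] yaw 1.044 z [-0.    -0.002 -1.   ] F [-3.4 -3.9  4.1] T [-0.59  0.52 -0.03] j6 -0.96 w 0.097
model grip [0.5602 0.1238 0.167 ]
wrist7 2011 mean [0.5558 0.1267] ear ang -0.521 b 0.86 ext -0.0214 0.0188 -0.0048 0.0049 zmax 0.1882
side7 44 mean [0.574  0.1173] ear ang 0.055 b 1.437 ext 0.0001 0.02 -0.0111 -0.0036 zmax 0.18
scene7 22 mean [0.5712 0.1153] ear ang -0.88 b 0.502 ext 0.0041 0.0199 -0.0006 0.0065 zmax 0.1775
```

View pics/look7.png

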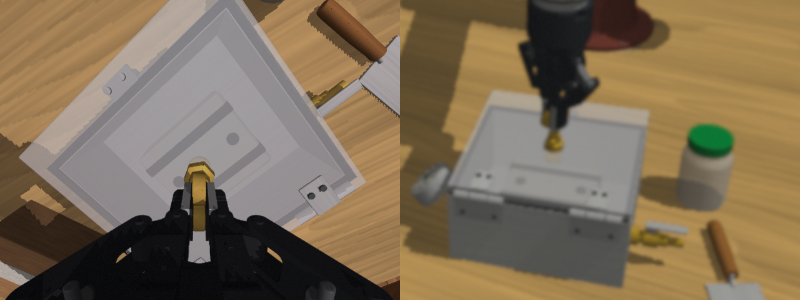

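Gripped: opening 8 mm, ears between the pads. Turn clockwise (about +tool z), watching the torque.

Call:
carry_out(
  moves=[
    [[0,0,0.5,0,0,0,-1],[0,0,0.9,0,0,0,-1],[0,0,0.9,0,0,0,-1],[0,0,0.9,0,0,0,-1],[0,0,0.9,0,0,0,-1],[0,0,0.9,0,0,0,-1],[0,0,0.9,0,0,0,-1],[0,0,0,0,0,0,-1]],
  ],
)

```text
time: 7.32
tool_pos: [0.5596, 0.1228, 0.1529]
tool_rot: [0.001, 0.966, 0.26, -0.001]
contact_force: [-5.1, -5.4, 6.3]
gripper_width: 0.09
```

```bash
python3 look.py 8; python3 ears.py wrist8
```

```text
t 7.32 pos [0.5596 0.1228 0.1529] yaw 0.526 z [-0.001 -0.002 -1.   ] F [-5.1 -5.4  6.3] T [-0.85  0.79 -0.07] j6 -0.44 w 0.09
model grip [0.5602 0.1238 0.167 ]
wrist8 2025 mean [0.5578 0.1289] ear ang -1.037 b 0.344 ext -0.0218 0.0183 -0.0047 0.0135 zmax 0.1876
```

View pics/look8.png

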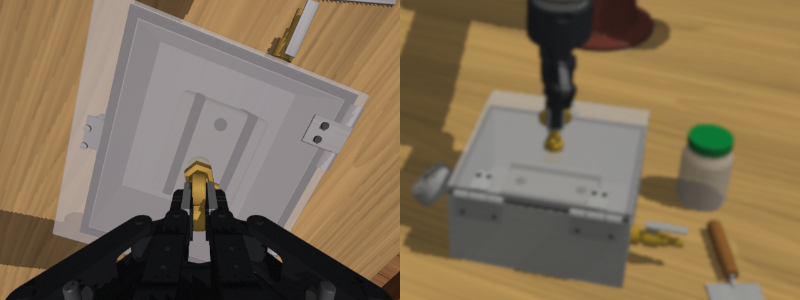

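Call:
carry_out(
  moves=[
    [[0,0,0.75,0,0,0,-1],[0,0,0.75,0,0,0,-1],[0,0,0.75,0,0,0,-1],[0,0,0.6,0,0,0,-1],[0,0,0,0,0,0,-1]],
  ],
)

```text
time: 7.88
tool_pos: [0.5594, 0.1227, 0.1529]
tool_rot: [0.001, 0.99, 0.139, -0.001]
contact_force: [-5.8, -4.9, 6.8]
gripper_width: 0.094
```

```bash
python3 - <<'E'
from plan import *
go([],[]); print(state()["joint_efforts"][5])
E
```

```text
t 7.88 pos [0.5594 0.1227 0.1529] yaw 0.278 z [-0.002 -0.003 -1.   ] F [-5.8 -4.9  6.8] T [-0.85  0.96 -0.08] j6 -0.19 w 0.094
0.2830611728131771
```

Call:
carry_out(
  moves=[
    [[0,0,0.35,0,0,0,-1],[0,0,0,0,0,0,-1]],
  ],
)

```text
time: 8.05
tool_pos: [0.5593, 0.1227, 0.1529]
tool_rot: [0.001, 0.992, 0.124, -0.001]
contact_force: [-6.0, -5.8, 7.3]
gripper_width: 0.091
```

```bash
python3 - <<'E'
from plan import *
go([],[]); print(state()["joint_efforts"][5])
E
```

```text
t 8.05 pos [0.5593 0.1227 0.1529] yaw 0.249 z [-0.002 -0.003 -1.   ] F [-6.  -5.8  7.3] T [-0.91  0.93 -0.01] j6 -0.16 w 0.091
0.12283820193260908
```

Call:
carry_out(
  moves=[
    [[0,0,0.35,0,0,0,-1],[0,0,0,0,0,0,-1]],
  ],
)

```text
time: 8.22
tool_pos: [0.5593, 0.1227, 0.1529]
tool_rot: [0.001, 0.994, 0.109, -0.001]
contact_force: [-6.3, -5.5, 7.2]
gripper_width: 0.096
```

```bash
python3 - <<'E'
from plan import *
go([],[]); print(state()["joint_efforts"][5])
E
```

```text
t 8.22 pos [0.5593 0.1227 0.1529] yaw 0.218 z [-0.002 -0.003 -1.   ] F [-6.3 -5.5  7.2] T [-0.87  0.99 -0.04] j6 -0.13 w 0.096
0.12218101881444454
```

Call:
carry_out(
  moves=[
    [[0,0,0.35,0,0,0,-1],[0,0,0,0,0,0,-1],[0,0,0,0,0,0,-1]],
  ],
)

```text
time: 8.47
tool_pos: [0.5593, 0.1227, 0.1529]
tool_rot: [0.001, 0.996, 0.094, -0.001]
contact_force: [-5.9, -6.1, 7.3]
gripper_width: 0.091
```

```bash
python3 - <<'E'
from plan import *
go([],[]); print(state()["joint_efforts"][5])
E
```

```text
t 8.47 pos [0.5593 0.1227 0.1529] yaw 0.188 z [-0.002 -0.003 -1.   ] F [-5.9 -6.1  7.3] T [-0.98  1.   -0.01] j6 -0.1 w 0.091
-0.027032631332986057
```

Call:
carry_out(
  moves=[
    [[0,0,0.35,0,0,0,-1],[0,0,0,0,0,0,-1],[0,0,0,0,0,0,-1]],
  ],
)

```text
time: 8.72
tool_pos: [0.5593, 0.1226, 0.1529]
tool_rot: [0.001, 0.997, 0.08, -0.001]
contact_force: [-6.1, -6.4, 7.2]
gripper_width: 0.094
```

```bash
python3 - <<'E'
from plan import *
go([],[]); print(state()["joint_efforts"][5])
E
```

```text
t 8.72 pos [0.5593 0.1226 0.1529] yaw 0.16 z [-0.002 -0.003 -1.   ] F [-6.1 -6.4  7.2] T [-0.93  1.    0.53] j6 -0.07 w 0.094
0.5095436610281467
```

The torque has risen sharply, so it has seated. I'll ease back slightly to stay within snug, hold, and read again.

Call:
carry_out(
  moves=[
    [[0,0,-0.1,0,0,0,-1],[0,0,0,0,0,0,-1],[0,0,0,0,0,0,-1],[0,0,0,0,0,0,-1]],
  ],
)

```text
time: 9.05
tool_pos: [0.5592, 0.1227, 0.1529]
tool_rot: [0.001, 0.996, 0.084, -0.001]
contact_force: [-7.2, -5.3, 7.0]
gripper_width: 0.094
```

```bash
python3 - <<'E'
from plan import *
go([],[]); print(state()["joint_efforts"][5])
E
python3 look.py 9; python3 ears.py wrist9
python3 - <<'E'
from plan import *
go([],[]); print(state()["joint_efforts"][5])
E
```

```text
t 9.05 pos [0.5592 0.1227 0.1529] yaw 0.168 z [-0.002 -0.003 -1.   ] F [-7.2 -5.3  7. ] T [-0.93  1.06  0.36] j6 -0.08 w 0.094
0.3788446728140116
t 9.05 pos [0.5592 0.1227 0.1529] yaw 0.168 z [-0.002 -0.003 -1.   ] F [-7.2 -5.3  7. ] T [-0.93  1.06  0.36] j6 -0.08 w 0.094
model grip [0.5602 0.1238 0.167 ]
wrist9 2024 mean [0.5596 0.1295] ear ang -1.39 b 3.133 ext -0.0217 0.018 -0.0058 0.0048 zmax 0.1882
t 9.2 pos [0.5593 0.1226 0.1529] yaw 0.168 z [-0.002 -0.003 -1.   ] F [-6.7 -5.7  7.9] T [-0.96  0.99  0.33] j6 -0.08 w 0.091
0.37878979928791523
```

View pics/look9.png

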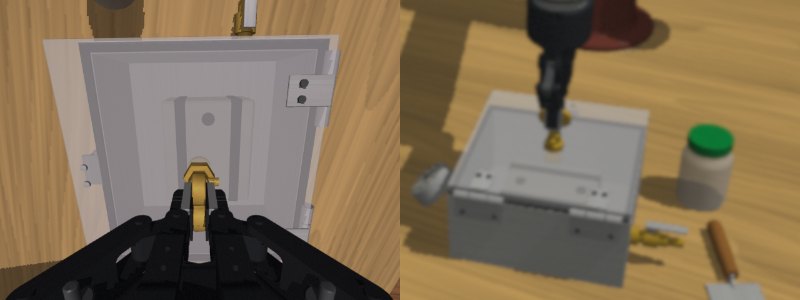

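It is snug at about 0.35 N m, with the ears lined up with the chamber's side and held there for over 0.4 s. Now I back off about 1.61 rad (18.4 units).

Call:
carry_out(
  moves=[
    [[0,0,-0.5,0,0,0,-1],[0,0,-0.9,0,0,0,-1],[0,0,-0.9,0,0,0,-1],[0,0,-0.9,0,0,0,-1],[0,0,-0.9,0,0,0,-1],[0,0,-0.9,0,0,0,-1],[0,0,-0.9,0,0,0,-1],[0,0,-0.9,0,0,0,-1]],
  ],
)

```text
time: 9.87
tool_pos: [0.5598, 0.1229, 0.1529]
tool_rot: [0.001, 0.928, 0.373, -0.001]
contact_force: [-5.0, -5.0, 6.9]
gripper_width: 0.091
```

Call:
carry_out(
  moves=[
    [[0,0,-0.9,0,0,0,-1],[0,0,-0.9,0,0,0,-1],[0,0,-0.9,0,0,0,-1],[0,0,-0.9,0,0,0,-1],[0,0,-0.9,0,0,0,-1],[0,0,-0.9,0,0,0,-1],[0,0,-0.9,0,0,0,-1],[0,0,-0.9,0,0,0,-1]],
  ],
)

```text
time: 10.53
tool_pos: [0.56, 0.1235, 0.1529]
tool_rot: [0.0, 0.767, 0.641, -0.0]
contact_force: [-3.1, -3.3, 4.3]
gripper_width: 0.098
```

Call:
carry_out(
  moves=[
    [[0,0,-0.9,0,0,0,-1],[0,0,-0.9,0,0,0,-1],[0,0,-0.9,0,0,0,-1],[0,0,-0.9,0,0,0,-1],[0,0,-0.8,0,0,0,-1],[0,0,0,0,0,0,-1],[0,0,0,0,0,0,-1],[0,0,0,0,0,0,-1]],
  ],
)

```text
time: 11.2
tool_pos: [0.56, 0.1239, 0.1529]
tool_rot: [-0.0, 0.632, 0.775, 0.0]
contact_force: [-2.6, -1.9, 4.6]
gripper_width: 0.09
```

```bash
python3 look.py 10; python3 ears.py wrist10
```

```text
t 11.2 pos [0.56   0.1239 0.1529] yaw 1.773 z [ 0.  0. -1.] F [-2.6 -1.9  4.6] T [-0.22  0.47  0.07] j6 -1.68 w 0.09
model grip [0.5602 0.1238 0.167 ]
wrist10 2021 mean [0.5553 0.1228] ear ang 0.204 b 1.586 ext -0.021 0.0191 -0.005 0.0053 zmax 0.1882
```

View pics/look10.png

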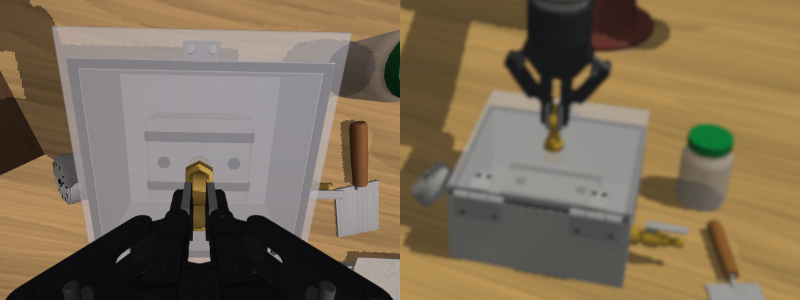

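The ears are now along the chamber's x, gripped, and the lid is flush. Joint angle is about 1.58 rad. I'll let it settle and hand in.

Call:
carry_out(
  moves=[
    [[0,0,0,0,0,0,-1],[0,0,0,0,0,0,-1],[0,0,0,0,0,0,-1],[0,0,0,0,0,0,-1]],
  ],
)

```text
time: 11.68
tool_pos: [0.56, 0.1239, 0.1529]
tool_rot: [-0.0, 0.632, 0.775, 0.0]
contact_force: [-3.3, -1.2, 5.3]
gripper_width: 0.095
```

```bash
python3 - <<'E'
from plan import *
from plant import ticket
go([],[]); print(abs(state()["joint_vel"]).max()); print(ticket.job_done())
E
```

```text
t 11.68 pos [0.56   0.1239 0.1529] yaw 1.773 z [ 0.  0. -1.] F [-3.3 -1.2  5.3] T [-0.25  0.52  0.09] j6 -1.68 w 0.095
0.0017760696282743836
the job is handed in; nothing more can be done
None
```

The lid is shut past its catch, and the thumbscrew was seated snugly, backed off a quarter turn and is still held between the fingers. The job was handed in at 11.7 s of the 64 s allowed.

- **Lid:** I pressed its front edge down to a hard stop at z = 0.1195 m under 44 N. It looked flush in every picture after that.
- **Seating:** I turned the thumbscrew clockwise until the torque rose. It peaked at about 0.53 N m, a little above the 0.2–0.4 N m snug range but well below forced. I eased it to about 0.35 N m and held it there for about 0.4 s.
- **Final setting:** I backed it off 1.605 rad. The wrist camera puts the thumbscrew at 1.59 rad, and the tool angle agrees at 1.58 rad. It was at rest, gripped with the fingers about 8 mm apart and centred within 1 mm of the modelled screw position.
- **Bystanders:** The arm never went near the carton or spatula and passed well above the jar. I did not measure their positions again at the end.

One reading disagreed: the grip sits about 4 mm higher on the ears than I planned, but the pads are still on them. I had no direct reading of the lid joint angle or the finger force on the screw.

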